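Dispense one coffee disc and slide it onto the green mat

ROBOT

A 6-joint arm with a two-finger parallel gripper is mounted at the origin on the work surface. World frame = base frame: x ahead of the robot, y to its left, z up, the work surface at z = 0. Lengths are in mm, angles in rad, forces in N, time in s.
With the tool pointing down it reaches from about 300 to 775 mm from the base axis. Payload 14.6 kg.
Tool frame: the origin (TCP) lies on the centre line of the jaws, within the pads' length; the fingertips stand 22 mm ahead of it and the grasp point (between the pads) lies 3 mm ahead of it (manip.tcp_to_tips is the distance from the TCP to the fingertips, in mm); z points along the fingers, y is the direction in which the jaws open and shut (so a half turn about z gives the same grasp; the last joint's range is limited). The gripper opens to 94 mm and grips with 3 to 60 N. Pads are 16 mm wide; open, the fingers measure 119 mm over their backs; the gripper's body (75 mm by 177 mm) begins 78 mm behind the grasp point.
Start: joints at [-1.206, 0.3, 1.521, -0, 1.321, -0.067], TCP at [230.17, -499.511, 205.346] pointing down, gripper open.
Joint ranges: [-3.03, 3.03], [-0.79, 2.21], [0.23, 2.52], [-1.04, 4.18], [0, 3.07], [-2.55, 2.55]. Speed limits (rad/s): [2.22, 2.22, 2.57, 3.14, 3.14, 3.14].

INTERFACE

Orientations are given as [roll, pitch, yaw] about the fixed x, y, z axes, in that order (R = Rz(yaw) Ry(pitch) Rx(roll)).
In Python, from cell import manip, vision, workorder gives the robot as it stands.
- The arm moves only by the tool carry_out, never from a script. Its argument "deltas" is a list of rows, each a list of 3 entries, a list of its own where there are three numbers: the shift along the tool's x, y, z in cm, then the turn about the tool's z in degrees, then the opening, from 0 (shut) to 1 (fully open). A call has 1 to 20 rows; each row shifts and turns the commanded pose from where the row before left it, along the tool's axes as they then stand; what a row does not reach is not made up. A row lasts 1/12 s, in which the tool goes at most 41.7 mm and 7.16 degrees, less where a joint would pass 70% of its speed; a pose out of reach is approached as far as the arm can. A call with a gripper value outside its range is refused whole. The fingers move at their own pace and stop on an object; "grip_force" is the grip in N (left out, the last holds). Time passes only in rows, so rows that do not move let the fingers close. It gives the time, the measured TCP pose, the force and the opening at its end, in the units of the state.
- manip.read_state(): the state, without advancing time (a new reading comes with each control period).
- vision.camera(name): name is "scene" or "top" or "wrist"; returns (picture, depth): 384x512x3 uint8, red, green, blue; 384x512 float32, mm along the optical axis (not along the pixel's ray), 0 where there is no reading.
- vision.calibration(name): a dict with "mtx" (3x3 intrinsics, pixels), "distortion" ([k1, k2, p1, p2, k3] as OpenCV has them; the pictures are not rectified), "eye" and "orientation" of the camera in the world. Camera axes: x right, y down, z forward; pixel columns grow to the right and rows downward; lengths in mm; the calibration is good to about 2 mm. A picture is of the moment at which its call begins: read the wrist's pose just before it. calibration takes no time and is no camera call; for the wrist camera it gives the pose at the moment of the call.
- workorder.sign_off(): hands the job in, once; it reports no verdict.
The state is a dict: "clock": time; "joints": joint angles; "qd": joint speeds; "effort": joint torques, N m; "eef_pos": TCP position; "eef_rot": TCP orientation; "wrist_force": force on the tool from outside, world axes, zero at the start; "moment": the same for the moment, N m; "finger_gap": finger opening in mm.
Only numpy, scipy, OpenCV 4.12 (cv2) and the standard library are available. Lean on these libraries where they do the work, as an engineer would, in place of code of your own. Each camera call takes 0.05 s, during which the arm holds its last target.

TASK

Press the black plunger of the coffee-disc dispenser all the way down, once only, so that a single orange disc comes out, and let the plunger come back up. Then gently push that disc aside across the counter with the fingers, without squeezing or lifting it, until it rests flat and wholly on the round green mat, and move clear. The other discs stay in the dispenser and the cup, mug, jar and spoon around it stay where they are.

Things in the scene. Friction and masses are not known exactly. Their poses are not given: they have to be found in the camera images.
- dispenser: White dispenser fixed to the counter. Origin: on the counter under the axis of the disc magazine; its x axis points away from the outlet (discs come out along -x), z up. Clear magazine: 62 mm wide (y), 52 mm tall, x = -30 to 24 mm. Behind it a white housing 62 mm wide, 100 mm tall, x = 24 to 128 mm. Position and yaw vary.
- outlet (a point): Edge of the 4 mm thick floor plate at the outlet, 30 mm from the magazine axis along the dispenser's -x, 4 mm above the counter; a disc drops off this edge. A full press leaves the disc flat on the counter with its centre 45 to 85 mm beyond this edge; the steel tongue that pushed it goes back in as the plunger rises.
- plunger (a joint): Travel of the plunger in m: 0 = up (at rest), 0.025 = all the way down. Pressed straight down against a spring (2.5 N at the top, 7.5 N at the bottom, more if fast), springs back up by itself. The tongue moves 3.6 times as far, so only a full press brings the disc clear out; each further press ejects another disc.
- plunger_top (a point): Centre of the top face of the plunger's black cap (36 mm wide, 10 mm thick), 148 mm above the counter when up; at x = 70 mm, y = 0 in the dispenser's frame. It goes down with the cap by up to 25 mm.
- disc_1: The lowest disc in the magazine, the one that comes out: rigid orange coffee disc with a white top, 44 mm across, 14 mm thick, about 15 g. Origin: centre of its underside; z up. At the start it lies inside the dispenser, 4 mm above the counter.
- disc_2: The next disc above, same size; it drops into the lowest place when the plunger comes back up and must stay in the magazine. Origin: centre of its underside.
- disc_3: Top disc of the stack, same size and origin; stays in the magazine.
- mat: Round green mat on the counter, 100 mm across and under 1 mm thick (a disc slides onto it without a step), to the left or to the right of the dispenser's outlet. Origin: its centre; its middle 84 mm is a lighter green.
- cup: Bystander, not to be disturbed: white ceramic tumbler, 72 mm wide, 90 mm tall; its origin is the centre of its underside.
- mug: Bystander, not to be disturbed: blue mug with a handle, 80 mm wide (about 115 mm over the handle), 95 mm tall; its origin is the centre of its underside.
- jar: Bystander, not to be disturbed: amber glass jar with a steel lid, 72 mm wide, 100 mm tall; its origin is the centre of its underside.
- spoon: Bystander, not to be disturbed: steel spoon with a wooden handle lying on the counter, about 0.2 m long; its origin is at its middle.
Things that resemble listed ones, but are neither listed nor needed, are in the scene too. What is shaped like the disc_3 but blue or purple is not meant.

How it is judged:
By the outcome, as a careful person would: the job done as asked, in the order asked, and still so for the second after the job is handed in, with the robot touching nothing.
It also fails if it takes over 56 s, if anything falls off the work surface, if the arm or the gripper's body presses on something with over 40 N, if the wrist force passes 120 N, or if a joint passes its speed limit or range.

## Working session

There is one attempt and no reset: what is moved stays moved. The work goes in short steps, Python scripts to look and compute and a tool call to move; the robot and the scene stay as the last step left them, time stands still between calls to the robot, and variables do not carry over. Pictures are saved under pics/ and viewed, and the job is handed in when it is done.

Besides the shell and the picture viewer there is one more tool, called after "Call:" as a command line: name --argument value ..., lists and objects as JSON in quotes. carry_out: Moves the arm, as the interface text tells. Its arguments: {"type":"object","properties":{"deltas":{"type":"array","items":{"type":"array"}},"grip_force":{"type":"number"}},"required":["deltas"]}

```bash
ls; mkdir -p pics; cat > h.py <<'E'
import numpy as np,cv2
from cell import manip,vision,workorder
def snap(n,f):
    p,d=vision.camera(n);cv2.imwrite('pics/%s.png'%f,p[:,:,::-1]);np.savez('pics/%s.npz'%f,p=p,d=d,**{k:np.array(v) for k,v in vision.calibration(n).items()});return p,d
E
python3 - <<'E'
from h import *
print(manip.read_state())
for n in('scene','top'):
    snap(n,n+'0'); print(vision.calibration(n))
E
```

```text
pics
{'clock': 0.0, 'joints': array([-1.20556711e+00,  3.00457839e-01,  1.52158585e+00, -2.50846962e-05,
        1.32068166e+00, -6.65960354e-02]), 'qd': array([-0.00185331, -0.00092491, -0.00041361, -0.00201536,  0.00067836,
        0.00166873]), 'effort': array([ 6.57914079e-04, -5.31807339e+01, -3.52734125e+01,  7.08531705e-02,
        2.44307349e-02, -1.10035855e-04]), 'eef_pos': array([ 230.09111822, -499.27099883,  204.79158505]), 'eef_rot': array([-3.14046086e+00, -5.11337217e-05,  4.31831447e-01]), 'wrist_force': array([-0.01846951, -0.18252135,  1.1913942 ]), 'moment': array([-0.01509574,  0.00999844,  0.03684856]), 'finger_gap': 94.1842373340809}
{'mtx': array([[395.08852204,   0.        , 255.6699667 ],
       [  0.        , 395.08852204, 195.38374875],
       [  0.        ,   0.        ,   1.        ]]), 'distortion': array([-0.14074947,  0.        ,  0.        ,  0.        ,  0.        ]), 'eye': array([1207.64144694, -331.17670832, 1049.34115361]), 'orientation': array([-2.45794544,  0.01675536,  0.97445578])}
{'mtx': array([[360.14278771,   0.        , 252.09804271],
       [  0.        , 360.14278771, 191.83634745],
       [  0.        ,   0.        ,   1.        ]]), 'distortion': array([0.00014208, 0.        , 0.        , 0.        , 0.        ]), 'eye': array([432.28256503,  98.19105777, 922.33319026]), 'orientation': array([-2.96842671,  0.00701301, -1.59220056])}
```

View pics/scene0.png

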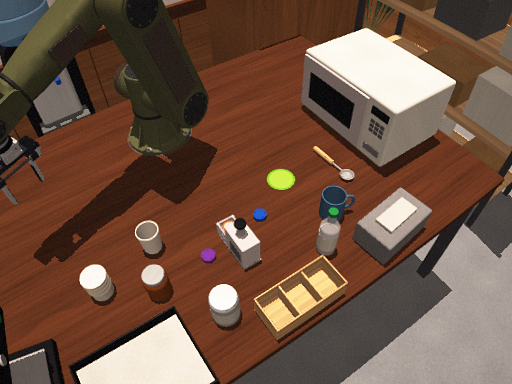

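View pics/top0.png

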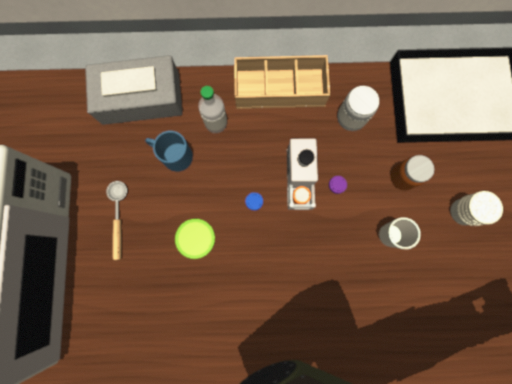

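The top view shows the green mat at (195,239), dispenser magazine at (302,195) with its outlet facing down-image (towards the robot), plunger cap at (306,157), and blue and purple decoys at (254,201) and (338,184). Next I measure them.

```bash
cat >> h.py <<'E'
from scipy.spatial.transform import Rotation as R
def cloud(f):
    z=np.load('pics/%s.npz'%f);d=z['d'];h,w=d.shape
    u,v=np.meshgrid(np.arange(w),np.arange(h))
    n=cv2.undistortPoints(np.stack([u,v],-1).reshape(-1,1,2).astype(float),z['mtx'],z['distortion']).reshape(h,w,2)
    c=np.dstack([n*d[...,None],d])
    W=c@R.from_euler('xyz',z['orientation']).as_matrix().T+z['eye']
    W[d==0]=np.nan
    return z['p'],W
E
python3 - <<'E'
from h import *
for f in('top0','scene0'):
    p,W=cloud(f);hsv=cv2.cvtColor(p,cv2.COLOR_RGB2HSV);H,S,V=hsv[...,0],hsv[...,1],hsv[...,2]
    print(f)
    X,Y,Z=W[...,0],W[...,1],W[...,2]
    m=(H>30)&(H<50)&(S>120)&(V>120)&(Z<15)
    print('mat',m.sum(),np.nanmean(W[m],0),np.nanmin(W[m],0),np.nanmax(W[m],0))
    m=(H>105)&(H<125)&(S>180)&(V>120)&(Z<30); print('blue',m.sum(),np.nanmean(W[m],0))
    m=(H>130)&(H<150)&(S>120)&(V>80)&(Z<30); print('purp',m.sum(),np.nanmean(W[m],0))
    if f=='top0':
        roi=np.zeros_like(m);roi[130:212,280:325]=1
    else:
        roi=np.zeros_like(m);roi[205:270,212:265]=1
    m=roi&(Z>85)&(Z<112);q=W[m];print('house',m.sum(),np.mean(q,0),cv2.minAreaRect(q[:,:2].astype(np.float32)))
    m=roi&(Z>135)&(Z<160);q=W[m];print('cap',m.sum(),np.mean(q,0),cv2.minAreaRect(q[:,:2].astype(np.float32)))
    m=roi&(Z>40)&(Z<60);q=W[m];print('mag',m.sum(),np.mean(q,0),cv2.minAreaRect(q[:,:2].astype(np.float32)))
    m=roi&(H>5)&(H<22)&(S>90)&(V>120);q=W[m];print('or',m.sum(),np.nanmean(q,0))
im=cv2.imread('pics/top0.png')[110:270,150:380];cv2.imwrite('pics/topc.png',cv2.resize(im,None,fx=3.4,fy=3.4,interpolation=2))
E
```

```text
top0
mat 1288 [477.42023421 250.37943368   0.99434766] [427.46870853 200.33291498  -3.99140695] [528.71614434 300.75605031   5.75314421]
blue 7 [574.09469216  98.85898811  14.28246864]
purp 223 [ 606.09659325 -117.79459243   14.28376469]
house 950 [648.463606   -20.27881837  99.4834212 ] ((652.6146850585938, -22.634716033935547), (62.01695251464844, 105.28187561035156), 89.14631652832031)
cap 204 [645.26606473 -21.86362624 147.70411604] ((645.8169555664062, -21.737144470214844), (33.42247009277344, 33.35554885864258), 88.45553588867188)
mag 518 [577.41395094 -20.04876649  48.66929784] ((618.21728515625, -21.450769424438477), (61.30284881591797, 143.9540252685547), 89.77063751220703)
or 365 [578.03853868 -31.74745975  14.74484255]
scene0
mat 469 [478.96137626 248.34798356   0.96671259] [425.52861116 200.89188305  -4.88609839] [528.06534393 299.48751397   7.88184068]
blue 110 [569.90263193  94.96796034  14.18593341]
purp 144 [ 609.0363287  -121.37480292   13.18664726]
house 601 [665.54421533 -30.02266431  98.84394674] ((654.7816772460938, -24.68852996826172), (63.30039596557617, 104.71573638916016), 88.34323120117188)
cap 120 [649.14999891 -25.3294554  147.23828609] ((647.0491943359375, -24.96434783935547), (34.2193489074707, 33.00531768798828), 50.3978157043457)
mag 271 [614.02965701 -33.21597599  49.25684629] ((626.50244140625, -24.83449935913086), (62.199100494384766, 161.09815979003906), 88.47725677490234)
or 426 [582.77057248   1.74530486   4.95881012]
```

View pics/topc.png

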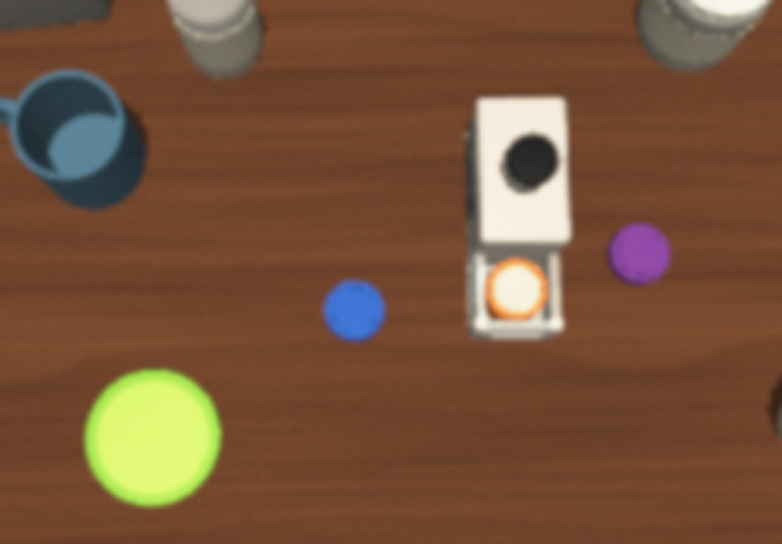

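Call:
carry_out --deltas '[[[0,0,0],-6.53,0],[[0,0,0],-6.53,0],[[0,0,0],-6.53,0],[[0,0,0],-6.53,0],[[0,0,0],-6.53,0],[[0,0,0],-6.53,0],[[0,0,0],-6.53,0],[[0,0,0],-6.53,0],[[0,0,0],-6.53,0],[[0,0,0],-6.53,0]]' --grip_force 20

```text
clock: 0.93
eef_pos: [230.1, -499.4, 205.0]
eef_rot: [-3.141, -0.001, 1.577]
wrist_force: [-0.4, 0.1, -0.2]
finger_gap: 31.1
```

Call:
carry_out --deltas '[[[1,1,0],0,0],[[2,2,0],0,0],[[2.5,2,0],0,0],[[2.5,2.2,0],0,0],[[2.5,2.2,0],0,0],[[2.5,2.2,0],0,0],[[2.5,2.2,0],0,0],[[2.5,2.2,0],0,0],[[2.5,2.2,0],0,0],[[2.5,2.2,0],0,0],[[2.5,2.2,0],0,0],[[2.5,2.2,0],0,0],[[2.5,2.2,0],0,0],[[2.5,2.2,0],0,0],[[2.5,2.2,0],0,0],[[2.5,2.2,0],0,0],[[2.5,2.2,0],0,0],[[2.5,2.2,0],0,0],[[2.5,2.2,0],0,0],[[2,1.4,0],0,0]]'

```text
clock: 2.6
eef_pos: [646.8, -21.3, 204.8]
eef_rot: [-3.141, -0.0, 1.569]
wrist_force: [-0.7, -1.1, -0.4]
finger_gap: 0.5
```

Call:
carry_out --deltas '[[[0,0,0],0,0],[[0,0,0],0,0],[[0,0,0],0,0]]'

```text
clock: 2.85
eef_pos: [645.4, -24.1, 205.0]
eef_rot: [-3.141, 0.0, 1.57]
wrist_force: [-0.9, -0.2, -0.3]
finger_gap: 0.3
```

Call:
carry_out --deltas '[[[0,0,0.8],0,0],[[0,0,0.8],0,0],[[0,0,0.6],0,0],[[0,0,0.5],0,0],[[0,0,0.4],0,0],[[0,0,0.3],0,0],[[0,0,0.3],0,0],[[0,0,0.3],0,0]]'

```text
clock: 3.52
eef_pos: [645.9, -24.2, 165.2]
eef_rot: [3.141, 0.0, 1.571]
wrist_force: [-0.4, 0.4, 0.3]
finger_gap: 0.8
```

Call:
carry_out --deltas '[[[0,0,0.3],0,0],[[0,0,0.3],0,0],[[0,0,0.3],0,0],[[0,0,0.3],0,0],[[0,0,0.3],0,0],[[0,0,0.2],0,0],[[0,0,0.2],0,0],[[0,0,0.1],0,0],[[0,0,0],0,0],[[0,0,0],0,0]]'

```text
clock: 4.35
eef_pos: [645.8, -24.2, 145.5]
eef_rot: [-3.142, -0.0, 1.571]
wrist_force: [-1.5, 0.5, 3.0]
finger_gap: 0.4
```

```bash
python3 - <<'E'
from h import *
s=manip.read_state();print(s['wrist_force'],s['eef_pos'],s['moment'])
snap('scene','scene1');snap('top','top1')
im=cv2.imread('pics/scene1.png')[130:290,150:350];a=cv2.resize(im,None,fx=2.5,fy=2.5)
im=cv2.imread('pics/top1.png')[110:270,220:380];b=cv2.resize(im,None,fx=2.5,fy=2.5)[:,:300]
cv2.imwrite('pics/c1.png',np.hstack([a,b]))
E
```

```text
[-1.5209059   0.47334247  2.99608215] [645.80567647 -24.22175528 145.50775203] [0.0108251  0.36165428 0.04257689]
```

View pics/c1.png

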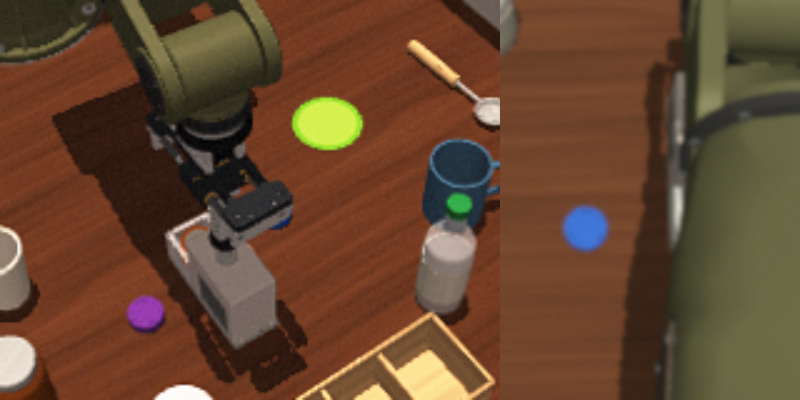

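```bash
python3 - <<'E'
from h import *
print(manip.tcp_to_tips)
p,W=cloud('scene1')
for v in range(208,250,2):
    print(v,' '.join('%4d'%W[v,u,2] for u in range(226,262,2)))
im=cv2.imread('pics/scene1.png')[185:265,205:285];a=cv2.resize(im,None,fx=7,fy=7,interpolation=2)
cv2.imwrite('pics/c2.png',a)
E
```

```text
22.0
208    1  253  261  264  261  254  284  288  286    0    0  285  288  284  285  285  286  287
210    0    0  254  257  259  260  241  285  284  285  284  285  283  284  284  284  289  282
212    4   -3   -2    4  203  260  258  214  285  285  287  284  283  286  285  284  283  283Traceback (most recent call last):
  File "<stdin>", line 5, in <module>
  File "<stdin>", line 5, in <genexpr>
ValueError: cannot convert float NaN to integer
```

```bash
python3 - <<'E'
from h import *
p,W=cloud('scene1')
for v in range(214,250,2):
    print(v,' '.join('%4.0f'%W[v,u,2] for u in range(226,262,2)))
im=cv2.imread('pics/scene1.png')[185:265,205:285];a=cv2.resize(im,None,fx=7,fy=7,interpolation=2)
cv2.imwrite('pics/c2.png',a)
E
```

```text
214    1    2   -3   -2  195  258  259  287  nan  283  286  280  288  288  284  286  284  278
216   -0   -4   54   53  183  193  260  284  284  284  284  286  285  286  283  279  274  268
218   51   54   47   50  169  184  195  277  285  287  286  286  286  279  272  269  253  252
220   47   42   38   36  161  174  181  176  282  287  286  280  279  270  256  252  247    6
222   50   46   44   43  144  164  175  170  271  278  278  268  254  251  245   -4    1   -3
224   52   46   99  100  142  147  165  161  262  273  266  254  251    4   -0    2   -2   -1
226   98   98  101  100  141  145  155  146  254  253  246  245    1    1    4    2    3   -3
228  101  100  102   99   98  142  146  146  144  245   98  100   -1   -4    0    1   -5    1
230   98   99   99  102  100  104  137  135  116  104  101   99   98   -3   -3   -0   -0   -2
232   91   98   96  102   97  106  105  113  111  104   99  101  100  100   -4   -1   -3    0
234   77  100  101   97  100   99  109  108  106   98  100  101   96  100    3    4    2   -3
236   66   81   98  101   98   97   99   97  100  101   98  102   99  100  100    0   -2   -3
238   51   71   87  102   97   93  100  100  103  102   99  101   98   99  100  100    1   -3
240   39   58   74   93   98   97   98   99   98  102  104   98  100  102  101  100  102    2
242   23   43   67   77   96  104  101  100  102   98  101  102  101  102   99  101  100    0
244    6   34   49   72   87  100  101  101   98   99   96   98   97  100  104   95   94    2
246    1   16   36   55   69   90   99  104  101   99  103  101  104   97   94   87   81   -5
248   -1    2   26   45   62   74   96  101   98  101  102   99   95   90   83   76   72   -0
```

View pics/c2.png

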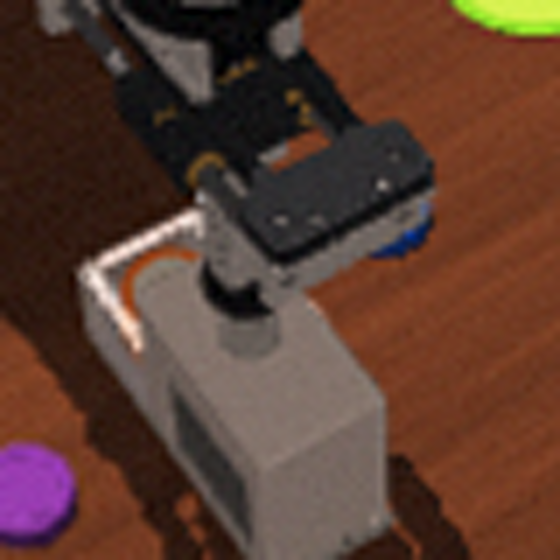

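The scene view shows the cap still up (top about z 146 in depth, grey stem exposed). So the fingers have only just made contact, and the shut tips stand higher than expected. I'll keep pressing and watch the force.

Call:
carry_out --deltas '[[[0,0,0.3],0,0],[[0,0,0.3],0,0],[[0,0,0],0,0],[[0,0,0],0,0]]'

```text
clock: 4.78
eef_pos: [646.0, -24.2, 139.5]
eef_rot: [3.141, 0.0, 1.572]
wrist_force: [-1.1, 0.3, 3.5]
finger_gap: 0.2
```

```bash
python3 - <<'E'
from h import *
s=manip.read_state();print(s['wrist_force'],s['eef_pos'],s['moment'])
snap('scene','scene2');snap('wrist','wrist2')
im=cv2.imread('pics/scene2.png')[185:265,205:285];a=cv2.resize(im,(380,380),interpolation=2)
b=cv2.resize(cv2.imread('pics/wrist2.png'),None,fx=.8,fy=.8);b=cv2.copyMakeBorder(b,0,380-b.shape[0],0,0,0)
cv2.imwrite('pics/c3.png',np.hstack([a,b]))
p,W=cloud('scene2')
for v in range(218,240,2):
    print(v,' '.join('%4.0f'%W[v,u,2] for u in range(230,250,2)))
E
```

```text
[-1.11656845  0.27684099  3.51621501] [645.99894256 -24.23117756 139.49325646] [-0.01594572  0.09206501 -0.05845677]
218   48   48  172  184  251  278  281  278  279  279
220   36   35  157  nan  185  253  279  284  279  280
222   48   45  152  166  172  168  274  280  279  276
224  101  102  140  147  166  161  263  271  268  261
226  100  100  140  139  157  152  254  263  248  244
228  103  100  135  138  137  138  240  244  239  103
230  100   98  101  134  137  138  133  107   96  101
232  101   98  100  103  106  110  105  103   97   96
234   99  102  100  101  103  107  102   99  100   98
236   94  100  101  101   98  104  100  102  100  100
238   89   96   96  100  100   99   97  100  100   99
```

View pics/c3.png

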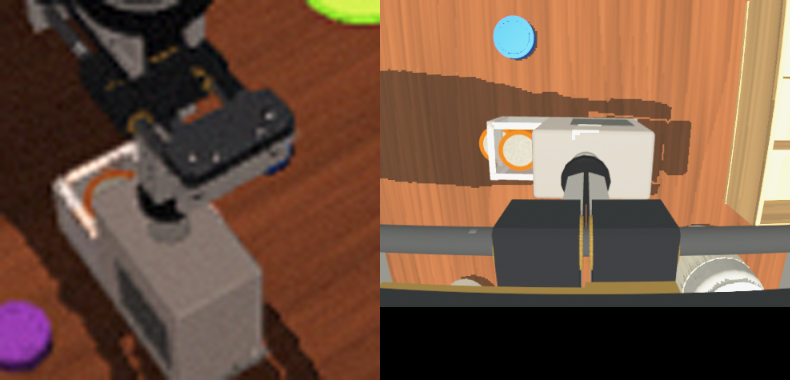

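The wrist view shows the tips centred on the cap and the orange disc starting out of the outlet at (485,143). The cap top is now about z 139, so the press continues.

Call:
carry_out --deltas '[[[0,0,0.2],0,0],[[0,0,0.2],0,0],[[0,0,0.2],0,0],[[0,0,0.2],0,0],[[0,0,0.2],0,0],[[0,0,0.2],0,0],[[0,0,0.2],0,0],[[0,0,0],0,0],[[0,0,0],0,0]]'

```text
clock: 5.63
eef_pos: [646.0, -24.2, 125.7]
eef_rot: [3.141, 0.0, 1.572]
wrist_force: [-2.1, -0.5, 7.1]
finger_gap: 0.9
```

Call:
carry_out --deltas '[[[0,0,0.1],0,0],[[0,0,0.1],0,0],[[0,0,0],0,0]]'

```text
clock: 5.88
eef_pos: [646.0, -24.2, 123.8]
eef_rot: [3.141, 0.0, 1.572]
wrist_force: [-2.5, 0.3, 6.3]
finger_gap: 0.4
```

Call:
carry_out --deltas '[[[0,0,0.1],0,0],[[0,0,0],0,0],[[0,0,0],0,0]]'

```text
clock: 6.13
eef_pos: [646.0, -24.2, 123.2]
eef_rot: [3.141, 0.0, 1.571]
wrist_force: [-2.9, -0.6, 8.3]
finger_gap: 0.5
```

Call:
carry_out --deltas '[[[0,0,0.1],0,0],[[0,0,0],0,0],[[0,0,0],0,0]]'

```text
clock: 6.38
eef_pos: [646.1, -24.3, 123.0]
eef_rot: [3.14, 0.0, 1.572]
wrist_force: [-7.8, 0.4, 16.0]
finger_gap: 0.4
```

Call:
carry_out --deltas '[[[0,0,0.1],0,0],[[0,0,0],0,0],[[0,0,0],0,0]]'

```text
clock: 6.63
eef_pos: [646.2, -24.2, 122.9]
eef_rot: [3.14, 0.0, 1.572]
wrist_force: [-10.1, 1.0, 22.0]
finger_gap: 0.4
```

The hard stop is reached: z is stalled at 122.9 and the force jumped to 22 N. Now I lift straight up.

Call:
carry_out --deltas '[[[0,0,-0.2],0,0],[[0,0,-0.3],0,0],[[0,0,-0.4],0,0],[[0,0,-0.5],0,0],[[0,0,-0.5],0,0],[[0,0,-0.6],0,0],[[0,0,-0.8],0,0],[[0,0,-1],0,0],[[0,0,-1],0,0],[[0,0,-1],0,0],[[0,0,-1],0,0],[[0,0,-1],0,0],[[0,0,0],0,0]]'

```text
clock: 7.72
eef_pos: [646.5, -24.3, 206.1]
eef_rot: [3.138, 0.0, 1.572]
wrist_force: [0.4, -0.6, 0.5]
finger_gap: 0.3
```

Call:
carry_out --deltas '[[[-1,0,0],0,0.26],[[-2,-0.5,0],0,0.26],[[-2,-1,0],0,0.26],[[-2,-2,0],0,0.26],[[-2,-2,0],0,0.26],[[-2,-2,0],0,0.26],[[-2,-2,0],0,0.26],[[-1,-2,0],0,0.26],[[0,-2,0],0,0.26],[[0,-1.5,0],0,0.26],[[0,-1,0],0,0.26],[[0,0,0],0,0.26],[[0,0,0],0,0.26]]'

```text
clock: 8.8
eef_pos: [485.8, -164.8, 203.2]
eef_rot: [-3.141, -0.0, 1.571]
wrist_force: [1.7, 0.2, 0.8]
finger_gap: 24.5
```

```bash
python3 - <<'E'
from h import *
s=manip.read_state();print(s['wrist_force'],s['eef_pos'],s['finger_gap'])
snap('scene','scene3');snap('top','top3');snap('wrist','wrist3')
a=cv2.resize(cv2.imread('pics/scene3.png'),(400,300));b=cv2.resize(cv2.imread('pics/top3.png'),(400,300));c=cv2.resize(cv2.imread('pics/wrist3.png'),(400,300))
cv2.imwrite('pics/c4.png',np.vstack([np.hstack([a,b]),np.hstack([c,c*0])]))
E
```

```text
[1.66076392 0.16105104 0.75915966] [ 485.83148305 -164.7685717   203.21651079] 24.490530211011514
```

View pics/c4.png

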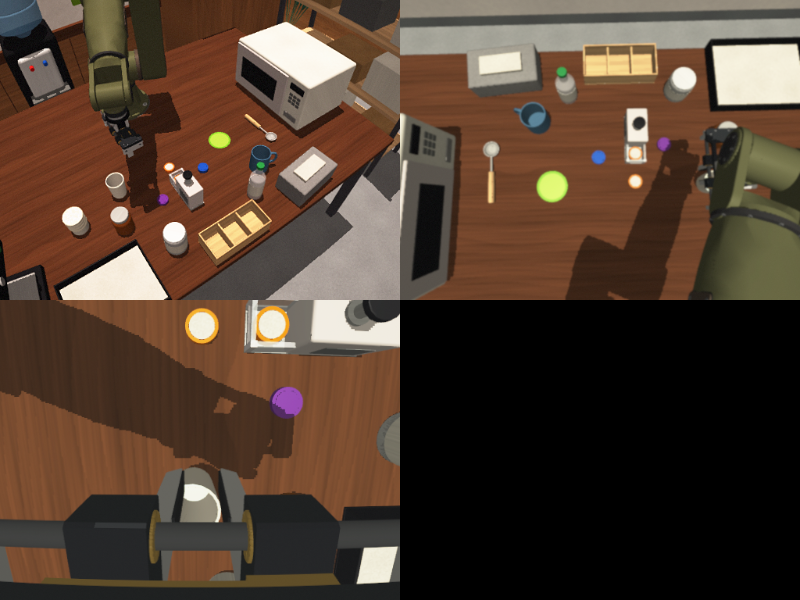

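The disc is out on the counter (top view tile at (635,181)), the plunger is up and one disc is visible in the magazine. The cup is near the gripper, so I'll measure the disc, the cup and the tip height.

```bash
python3 - <<'E'
from h import *
for f in('top3','wrist3','scene3'):
    p,W=cloud(f);hsv=cv2.cvtColor(p,cv2.COLOR_RGB2HSV);X,Y,Z=W[...,0],W[...,1],W[...,2]
    m=(Z>8)&(Z<20)&(X<535)&(X>430)&(Y>-80)&(Y<40)
    q=W[m];print(f,m.sum(),q.mean(0) if len(q) else'',cv2.minEnclosingCircle(q[:,:2].astype(np.float32)) if len(q) else '')
    m=(Z>145)&(Z<152)&(X>610)&(X<680)&(abs(Y+23)<40);print('cap',m.sum(),np.mean(W[m],0))
    # gripper lowest points
    m=(Z>105)&(abs(X-485)<70)&(abs(Y+165)<30);q=W[m]
    if len(q): print('tips',np.sort(q[:,2])[[0,5,20,60]],q[q[:,2].argmin()])
p,W=cloud('top0');X,Y,Z=W[...,0],W[...,1],W[...,2]
m=(Z>80)&(Z<95)&(Y<-180)&(Y>-340)&(X<540)&(X>400);print('cup',W[m].mean(0))
E
python3 -c "
import cv2
a=cv2.imread('pics/scene3.png')[120:300,100:300];cv2.imwrite('pics/c5.png',cv2.resize(a,None,fx=3.3,fy=3.3,interpolation=2))"
```

```text
top3 244 [487.71563373 -19.54409155  14.47712164] ((487.90069580078125, -19.901134490966797), 22.014978408813477)
cap 188 [646.15705827 -22.04298238 147.90655337]
tips [203.61578694 209.758008   215.51113031 228.31100875] [ 501.26799354 -155.65826891  203.61578694]
wrist3 1510 [485.85000193 -19.26070042  14.07150031] ((486.09234619140625, -19.037179946899414), 22.21135139465332)
cap 971 [642.50751139 -29.94934083 147.55575582]
tips [202.1255912  203.12732808 204.34311726 207.74103199] [ 470.49821359 -154.79231306  202.1255912 ]
scene3 129 [489.66620305 -21.80230112  14.13943839] ((489.86199951171875, -20.195341110229492), 24.219350814819336)
cap 103 [647.47727026 -24.47576307 147.7887207 ]
tips [211.23044667 216.05579989 223.56562501 318.00896504] [ 508.83557228 -167.88121321  211.23044667]
cup [ 475.61890979 -249.27110442   87.89978721]
```

View pics/c5.png

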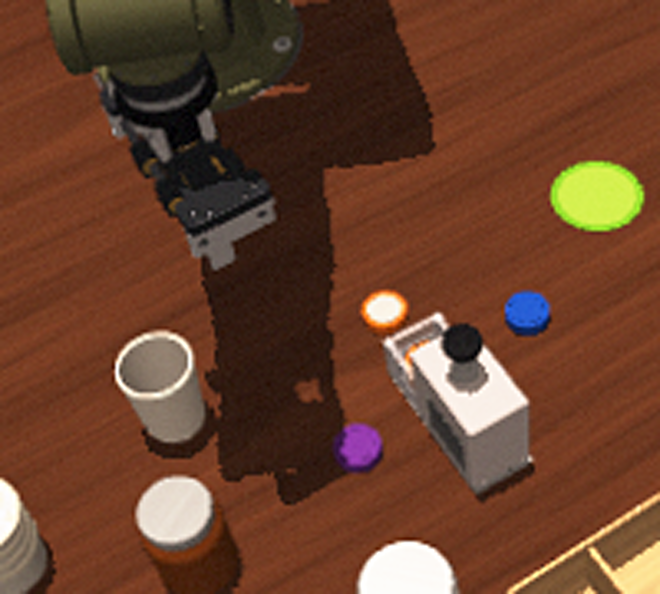

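Measured: disc centre about (487.5, -20), height 14; mat (478, 249.5); tips about level with the TCP z, confirmed by both the press and the depth. I'll go behind the disc at y ≈ -62 and descend in stages.

Call:
carry_out --deltas '[[[1,0,0],0,0.26],[[2,0.2,0],0,0.26],[[2,0,0],0,0.26],[[2,0,0],0,0.26],[[2,0,0],0,0.26],[[1.3,0,0],0,0.26],[[0,0,1],0,0.26],[[0,0,2],0,0.26],[[0,0,2],0,0.26],[[0,0,2],0,0.26],[[0,0,2],0,0.26],[[0,0,2],0,0.26],[[0,0,2],0,0.26],[[0,0,1.5],0,0.26],[[0,0,1],0,0.26],[[0,0,0.5],0,0.26],[[0,0,0],0,0.26],[[0,0,0],0,0.26]]'

```text
clock: 10.45
eef_pos: [488.1, -61.4, 43.7]
eef_rot: [3.141, 0.0, 1.572]
wrist_force: [-0.4, -0.0, -0.1]
finger_gap: 24.4
```

```bash
python3 - <<'E'
from h import *
s=manip.read_state();print(s['wrist_force'],s['eef_pos'],s['finger_gap'])
snap('scene','scene4');snap('wrist','wrist4')
for f in('wrist4','scene4'):
    p,W=cloud(f);X,Y,Z=W[...,0],W[...,1],W[...,2]
    e=s['eef_pos'];m=(Z>20)&(abs(X-e[0])<50)&(abs(Y-e[1])<20);q=W[m]
    print('tips',np.sort(q[:,2])[[0,5,20,60]],q[q[:,2].argmin()])
    m=(Z>8)&(Z<18)&(X<535)&(X>430)&(Y>-48)&(Y<40);q=W[m];print(m.sum(),q.mean(0) if len(q) else'')
a=cv2.imread('pics/scene4.png')[120:300,100:300]
cv2.imwrite('pics/c6.png',np.hstack([cv2.resize(a,(400,360)),cv2.resize(cv2.imread('pics/wrist4.png'),(400,360))]))
E
```

```text
[-0.39924395 -0.04778369 -0.09086569] [488.11833798 -61.41239101  43.67588803] 24.39357060710315
tips [43.441834   44.21948812 45.47477302 48.39101071] [500.2468782  -67.26977856  43.441834  ]
3819 [486.46735998 -18.54067539  14.29231104]
tips [ 44.51063958  52.27070244  65.0168988  164.12168884] [473.70589635 -71.97873499  44.51063958]
98 [494.27917644 -21.98642178  13.8280713 ]
```

View pics/c6.png

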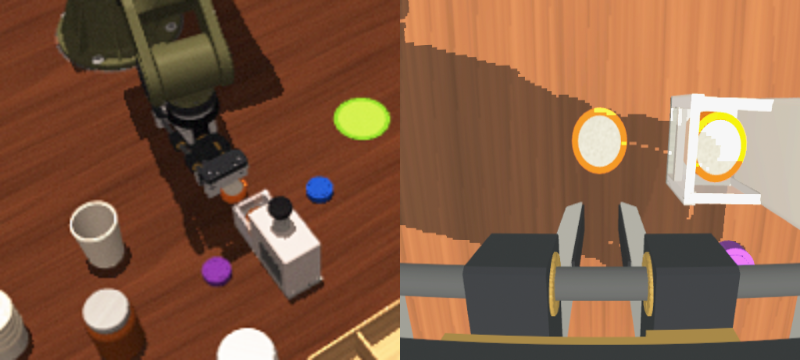

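The tips measure z 43.5, same as the TCP, and the fork is centred on the disc at wrist tile (600,140). I descend to about 6.5 mm and start pushing.

Call:
carry_out --deltas '[[[0,0,0.8],0,0.26],[[0,0,0.8],0,0.26],[[0,0,0.7],0,0.26],[[0,0,0.6],0,0.26],[[0,0,0.4],0,0.26],[[0,0,0.3],0,0.26],[[0,0,0.1],0,0.26],[[0,0,0],0,0.26]]'

```text
clock: 11.22
eef_pos: [487.8, -61.3, 6.1]
eef_rot: [-3.141, -0.0, 1.571]
wrist_force: [-0.8, 0.7, 0.4]
finger_gap: 24.4
```

Call:
carry_out --deltas '[[[0.2,0,0],0,0.26],[[0.3,0,0],0,0.26],[[0.3,0,0],0,0.26],[[0.3,0,0],0,0.26],[[0.3,0,0],0,0.26],[[0.3,0,0],0,0.26],[[0.3,0,0],0,0.26],[[0.4,0,0],0,0.26],[[0.5,0,0],0,0.26],[[0.5,-0.02,0],0,0.26],[[0.5,-0.02,0],0,0.26],[[0.5,-0.02,0],0,0.26],[[0.5,-0.02,0],0,0.26],[[0.5,-0.02,0],0,0.26],[[0.5,-0.02,0],0,0.26],[[0.5,-0.02,0],0,0.26],[[0.5,-0.02,0],0,0.26],[[0.5,-0.02,0],0,0.26],[[0.4,-0.02,0],0,0.26],[[0.2,-0.02,0],0,0.26]]'

```text
clock: 12.88
eef_pos: [485.6, 19.2, 6.3]
eef_rot: [-3.142, -0.0, 1.572]
wrist_force: [0.4, -0.3, 0.1]
finger_gap: 24.2
```

```bash
cat > look.py <<'E'
from h import *
import sys
k=sys.argv[1]
s=manip.read_state();print(s['wrist_force'],s['eef_pos'],s['finger_gap'])
snap('scene','scene'+k);snap('wrist','wrist'+k)
for f in('wrist'+k,'scene'+k):
    p,W=cloud(f);X,Y,Z=W[...,0],W[...,1],W[...,2];e=s['eef_pos']
    m=(Z>10)&(Z<17)&(abs(X-e[0])<35)&(Y>e[1]+10)&(Y<e[1]+60);q=W[m]
    print(m.sum(),q.mean(0) if len(q) else'',cv2.minEnclosingCircle(q[:,:2].astype(np.float32)) if len(q) else '')
a=cv2.imread('pics/scene%s.png'%k)[100:280,150:350]
cv2.imwrite('pics/l%s.png'%k,np.hstack([cv2.resize(a,(400,360)),cv2.resize(cv2.imread('pics/wrist%s.png'%k),(400,360))]))
E
python3 look.py 5
```

```text
[ 0.42038502 -0.28025791  0.11899419] [485.55801189  19.24182205   6.3389855 ] 24.24723316750653
5085 [485.10123807  48.09555734  14.15921103] ((486.6616516113281, 42.79294204711914), 25.827911376953125)
7 [507.8061879   42.20767624  13.64036686] ((505.77069091796875, 41.72785949707031), 8.43143081665039)
```

View pics/l5.png

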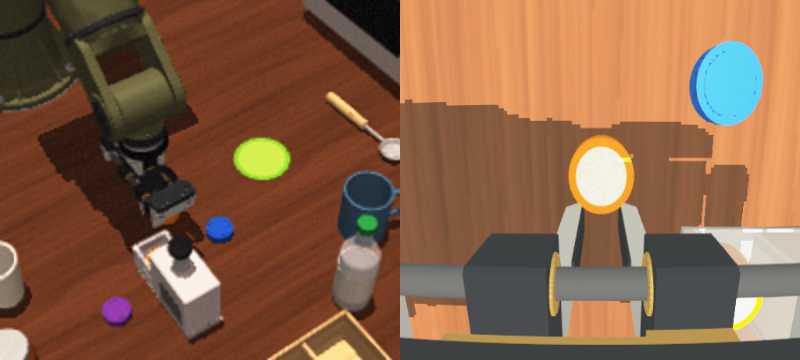

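The disc sits squarely in the fork at wrist tile (600,175), and the blue decoy is well to the side. Next is the rest of the push, plus a check on the mug clearance.

Call:
carry_out --deltas '[[[0.2,0,0],0,0.26],[[0.4,-0.02,0],0,0.26],[[0.5,-0.02,0],0,0.26],[[0.6,-0.02,0],0,0.26],[[0.6,-0.02,0],0,0.26],[[0.6,-0.02,0],0,0.26],[[0.6,-0.02,0],0,0.26],[[0.6,-0.02,0],0,0.26],[[0.6,-0.02,0],0,0.26],[[0.6,-0.02,0],0,0.26],[[0.6,-0.02,0],0,0.26],[[0.6,-0.02,0],0,0.26],[[0.6,-0.02,0],0,0.26],[[0.6,-0.02,0],0,0.26],[[0.6,-0.02,0],0,0.26],[[0.6,-0.02,0],0,0.26],[[0.6,-0.02,0],0,0.26],[[0.6,-0.02,0],0,0.26],[[0.4,-0.02,0],0,0.26],[[0.2,-0.02,0],0,0.26]]'

```text
clock: 14.65
eef_pos: [481.7, 126.3, 6.3]
eef_rot: [3.142, -0.0, 1.572]
wrist_force: [0.7, 0.1, 0.7]
finger_gap: 24.4
```

```bash
python3 look.py 6; python3 - <<'E'
from h import *
p,W=cloud('top0');X,Y,Z=W[...,0],W[...,1],W[...,2]
m=(Z>60)&(Z<110)&(Y>210)&(Y<350)&(X>500)&(X<680);q=W[m];print('mug',q.min(0),q.max(0))
E
```

```text
[0.69281359 0.12827604 0.68858072] [481.71015572 126.27936325   6.33940964] 24.417693276314605
5085 [481.18641194 155.11218609  14.14370553] ((482.62432861328125, 152.16888427734375), 23.79319953918457)
9 [503.9398465  148.74430854  13.50588181] ((501.6200866699219, 149.35548400878906), 7.80133581161499)
mug [652.68911157 258.4467812   60.0845322 ] [679.74043589 332.93111999  99.27453243]
```

View pics/l6.png

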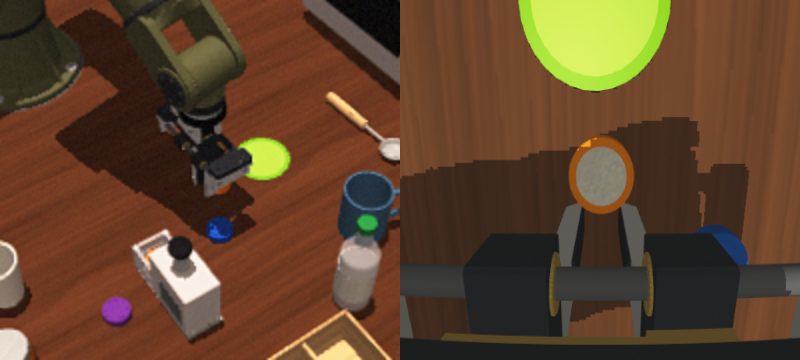

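Call:
carry_out --deltas '[[[0.2,0,0],0,0.26],[[0.4,-0.02,0],0,0.26],[[0.5,-0.02,0],0,0.26],[[0.6,-0.02,0],0,0.26],[[0.6,-0.02,0],0,0.26],[[0.6,-0.02,0],0,0.26],[[0.6,-0.02,0],0,0.26],[[0.6,-0.02,0],0,0.26],[[0.6,-0.02,0],0,0.26],[[0.6,-0.02,0],0,0.26],[[0.6,-0.02,0],0,0.26],[[0.6,-0.02,0],0,0.26],[[0.6,-0.02,0],0,0.26],[[0.6,-0.02,0],0,0.26],[[0.6,-0.02,0],0,0.26],[[0.5,-0.02,0],0,0.26],[[0.4,-0.02,0],0,0.26],[[0.3,0,0],0,0.26],[[0.2,0,0],0,0.26],[[0.1,0,0],0,0.26]]'

```text
clock: 16.42
eef_pos: [478.4, 223.9, 6.3]
eef_rot: [-3.142, 0.0, 1.572]
wrist_force: [-0.7, -0.4, 0.0]
finger_gap: 24.1
```

```bash
python3 look.py 7
```

```text
[-0.67165069 -0.38210574  0.04969707] [478.44989644 223.86308933   6.33270506] 24.081003623820884
5083 [477.99949993 252.75871522  14.16716271] ((480.6080017089844, 248.82640075683594), 25.395627975463867)
8 [499.57246565 247.46518586  12.80384823] ((497.8707580566406, 247.09954833984375), 10.790260314941406)
```

View pics/l7.png

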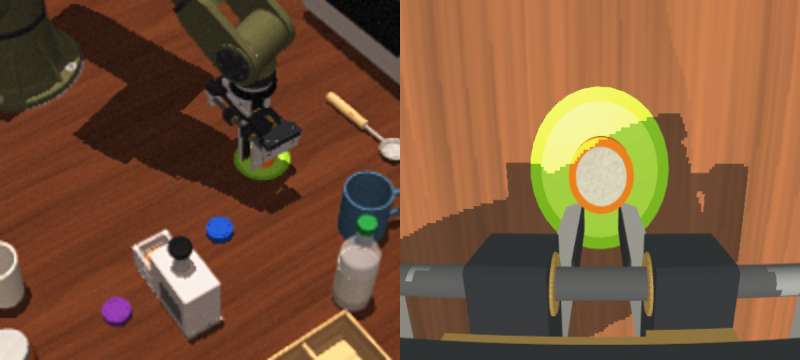

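The disc is at the middle of the mat. I back straight off, then up and clear.

Call:
carry_out --deltas '[[[-0.2,0,0],0,0.26],[[-0.4,0,0],0,0.26],[[-0.8,0,0],0,0.26],[[-1,0,0],0,0.26],[[-1,0,0],0,0.26],[[-1,0,-0.5],0,0.26],[[-0.5,0,-1],0,0.26],[[0,0,-2],0,0.26],[[0,0,-2.5],0,0.26],[[0,0,-2.5],0,0.26],[[0,0,-2.5],0,0.26],[[0,0,-2.5],0,0.26],[[0,0,-2.5],0,0.26],[[0,0,-2],0,0.26],[[-1,0,-1],0,0.26]]'

```text
clock: 17.77
eef_pos: [479.1, 165.0, 199.9]
eef_rot: [3.137, -0.001, 1.572]
wrist_force: [0.7, 0.5, 0.3]
finger_gap: 24.4
```

Call:
carry_out --deltas '[[[-1,-1,0],0,0.26],[[-2,-2,0],0,0.26],[[-2,-2,0],0,0.26],[[-2,-2,0],0,0.26],[[-2,-1,0],0,0.26],[[-2,-1,0],0,0.26],[[-2,0,0],0,0.26],[[-2,0,0],0,0.26],[[-2,0,0],0,0.26],[[-2,0,0],0,0.26],[[-2,0,0],0,0.26],[[-1,0,0],0,0.26],[[0,0,0],0,0.26],[[0,0,0],0,0.26]]'

```text
clock: 18.93
eef_pos: [388.4, -55.5, 196.3]
eef_rot: [-3.141, -0.0, 1.57]
wrist_force: [-0.7, 0.3, 0.5]
finger_gap: 24.7
```

```bash
python3 - <<'E'
from h import *
s=manip.read_state();print(s['clock'],s['wrist_force'],s['eef_pos'])
for n in('top','scene'):
    snap(n,n+'9');p,W=cloud(n+'9');X,Y,Z=W[...,0],W[...,1],W[...,2]
    m=(Z>9)&(Z<20)&(abs(X-478)<50)&(abs(Y-250)<50);q=W[m];print('disc',m.sum(),q.mean(0),q[:,2].std(),cv2.minEnclosingCircle(q[:,:2].astype(np.float32)))
    m=(Z>140)&(Z<160)&(abs(X-646)<30)&(abs(Y+23)<30);print('cap',W[m].mean(0))
a=cv2.imread('pics/top0.png');b=cv2.imread('pics/top9.png')
cv2.imwrite('pics/f9.png',np.vstack([np.hstack([cv2.resize(b,(400,300)),cv2.resize(cv2.absdiff(a,b)*2,(400,300))]),np.hstack([cv2.resize(cv2.imread('pics/scene9.png'),(400,300)),cv2.resize(b[150:270,160:320],(400,300))])]))
E
```

```text
18.9333 [-0.66416637  0.28556841  0.53421759] [388.36803841 -55.50214967 196.29201426]
disc 243 [479.46319996 249.35377163  14.52658531] 1.7568930628548283 ((479.3022766113281, 249.794921875), 21.94659423828125)
cap [645.34307128 -21.94205793 147.59047467]
disc 100 [480.94492701 247.75575659  13.92340113] 1.9188990654621785 ((479.7760009765625, 247.47662353515625), 24.900630950927734)
cap [648.81832732 -25.16482106 147.40837647]
```

View pics/f9.png

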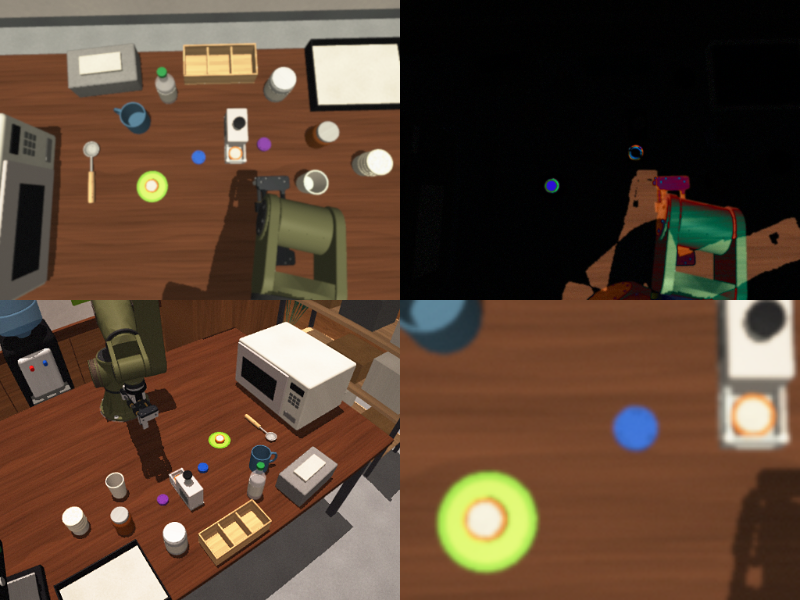

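The disc lies in the middle of the mat and the plunger is up. In the before/after difference only the disc, the magazine stack and the arm with its shadow have changed.

```bash
python3 -c "
from cell import workorder
print(workorder.sign_off())"
```

```text
the job is handed in; nothing more can be done
None
```

The job is done and handed in. I pressed the plunger once to its stop, and one disc came out. I pushed it about 27 cm onto the mat with the two fingers half open as a fork, then backed off and moved clear at about 19 s.

**Last checks:**
- **Disc:** its centre is at about (479, 249) mm and the mat's is at about (478, 249.5). It lies flat, with its top at about 14 mm, and wholly on the mat.
- **Plunger:** the cap is back up at about 148 mm.
- **Dispenser:** the top picture shows a disc still in the magazine. I did not check the one beneath it separately.
- **Surroundings:** the before/after top view shows no change in the cup, mug, jar, spoon or the blue and purple decoys.
- **Forces:** the highest reading was about 22 N vertically (24 N in all), at the plunger stop; readings while pushing stayed under 1 N.

**Disagreements:** the fingertips measured level with the reported TCP height, not 22 mm ahead of it as stated. Both the plunger contact and the depth images showed this, so I used the measured height. A quick check of the mug's position gave only part of its outline, but the final pictures show it did not move.

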